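# Start a double-sided UV exposure

## Robot

A 6-joint arm with a two-finger parallel gripper is mounted at the origin on the work surface. World frame = base frame: x ahead of the robot, y to its left, z up, the work surface at z = 0. Lengths are in m, angles in rad, forces in N, time in s.
With the tool pointing down it reaches from about 0.35 to 0.775 m from the base axis. Payload 7.3 kg.
Tool frame: the origin (TCP) lies midway between the tips of the shut fingers; the grasp point (between the pads) lies 19 mm behind it (robot.tcp_to_grasp is the distance from the TCP to the grasp point, in m); x points along the fingers, z is the direction in which the jaws open and shut, and the axes are right-handed (so a half turn about x gives the same grasp; the last joint's range is limited). The gripper opens to 92 mm and grips with 3 to 60 N. Pads are 19 mm wide; open, the fingers measure 130 mm over their backs; the gripper's body (75 mm by 190 mm) begins 47 mm behind the grasp point.
Start: joints at [-1.395, 0.342, 1.524, -0, 1.275, -0.146], TCP at [0.166, -0.498, 0.227] pointing down, gripper open.
Joint ranges: [-2.53, 2.53], [-0.77, 2.02], [0.04, 2.7], [-1, 4.14], [0.28, 2.66], [-3.11, 3.11]. Speed limits (rad/s): [2.57, 2.57, 3.14, 3.14, 3.14, 3.14].

## Interface

Orientations are given as [roll, pitch, yaw] about the fixed x, y, z axes, in that order (R = Rz(yaw) Ry(pitch) Rx(roll)).
In Python, from cell import robot gives the robot as it stands.
- The arm moves only by the tool move_arm, never from a script. Its argument "deltas" is a list of rows, each an object with "dp": the shift along the tool's x, y, z in m, a list of three; "turn": the turn, a rotation vector about the tool's x, y, z in degrees, a list of three. A call has 1 to 10 rows; each row is the pose to reach, as a shift and turn from the pose commanded when the call began, along the tool's axes at that moment; what a row does not reach only later rows make up. A row lasts 1/10 s, in which the tool goes at most 50 mm and 8.59 degrees, less where a joint would pass 70% of its speed; a pose out of reach is approached as far as the arm can. A call with a gripper value outside its range is refused whole. "hand" is the finger opening in m, from 0 to 0.0918, set as the call begins (left out, the last holds). The fingers move at their own pace and stop on an object; "squeeze" is the grip in N (left out, the last holds). Time passes only in rows, so rows that repeat a pose let the fingers close. It gives the time, the measured TCP pose, the force and the opening at its end, in the units of the state.
- robot.observe(): the state, without advancing time (a new reading comes with each control period).
- robot.read_camera(name): name is "scene" or "side" or "wrist"; returns (picture, depth): 420x560x3 uint8, red, green, blue; 420x560 float32, m along the optical axis (not along the pixel's ray), 0 where there is no reading.
- robot.camera_info(name): a dict with "fx", "fy", "cx", "cy" (pixels), "k1" (the pictures are not rectified: a ray, as slopes to the right and down, at radius r is drawn at 1 + k1 r^2 times it, then the intrinsics apply), "R" (3x3) and "t" (3): a world point X has camera coordinates R X + t. Camera axes: x right, y down, z forward; pixel columns grow to the right and rows downward; lengths in m; the calibration is good to about 2 mm. A picture is of the moment at which its call begins: read the wrist's pose just before it. camera_info takes no time and is no camera call; for the wrist camera it gives the pose at the moment of the call.
- robot.hand_in(): hands the job in, once; it reports no verdict.
The state is a dict: "time": time; "qpos": joint angles; "qvel": joint speeds; "joint_efforts": joint torques, N m; "tool_pos": TCP position; "tool_rot": TCP orientation; "contact_force": force on the tool from outside, world axes, zero at the start; "torque": the same for the moment, N m; "opening": finger opening in m.
Only numpy, scipy, OpenCV 4.12 (cv2) and the standard library are available. Lean on these libraries where they do the work, as an engineer would, in place of code of your own. Each camera call takes 0.05 s, during which the arm holds its last target.

## Task

Start the exposure of the copper board that lies between its clear plates in the drawer of the aluminium UV exposure unit: push the drawer fully home, and only then push the lamp lever on top of the unit from off, past its first click (upper lamps only), to its second and last stop (both lamp banks). A push with the fingertips is enough for both: leave the plates lying in the drawer, and do not disturb the bottle, the tape roll and the brush.

Things in the scene. Friction and masses are not known exactly. Their poses are not given: they have to be found in the camera images.
- exposure_unit: Aluminium case fixed to the bench, 280 mm deep (its x), 340 wide (its y), 120 high. Origin: centre of its underside; z up, x from its drawer front to its back; turned up to 0.25 rad. A grey control strip (top at 122 mm height) runs along the front edge of its flat top, centred at x = -105 mm; on it stand the lamp lever, the timer dial and, at its right end, a pilot lamp 8 mm high.
- timer_dial (a point): Centre of the top of the round black timer dial on the control strip, 140 mm above the bench, at x = -105, y = +95 mm in the unit's frame: 48 mm across, 18 mm high, fixed, not used.
- drawer (a joint): How far the drawer stands out, m: 0 is fully home (hard stop), it starts 0.07 to 0.11 out and can run to 0.13. Pushed home along the unit's +x against about 2 N of friction; stays where left. Its front is 320 mm wide, 12 mm thick, 28 to 82 mm above the bench, and lies on the unit's front face when home. The tray behind it has a glass floor and 14 mm high sides.
- drawer_handle (a point): Middle of the bar of the drawer's black bow handle; moves with the drawer. The bar is 12 mm thick, level along the unit's y, straight for 76 mm (110 mm over all), 55 mm above the bench, its centre line 30 mm before the outer face of the drawer front. With the drawer home this point is at x = -182 mm, y = 0 in the unit's frame.
- lever (a joint): Travel of the lamp lever along the unit's -y (to the right seen from the robot), m: 0 off (it starts here), 0.018 first click (upper lamps only), 0.036 second and last stop (both banks, hard stop). Clicks hold it in each of the three places: about 7 N push it out of off or out of the first click; past half way it snaps on to the next place and stays there.
- lever_top (a point): Centre of the top of the lever's black cap, 146 mm above the bench; moves with the lever. The cap is 22 mm along the unit's x, 12 mm along its y (the way it slides), 17 mm high (129 to 146 mm above the bench), on a 14 x 5 mm steel stem from the slot in the control strip. When off: x = -105, y = -50 mm in the unit's frame.
- sandwich: Copper-clad board between two clear plates, loose in the drawer's tray, 85 (its x) x 110 (its y) x 7.6 mm, 0.1 kg. Origin: centre of its underside, 42 mm above the bench while it lies on the tray's glass floor. It rides along with the drawer.
- tray_home (a point): A fixed point of the unit, on the tray's glass floor (42 mm above the bench), at the middle of where the tray is when the drawer is home: x = -30 mm, y = 0 in the unit's frame.
- developer: Bystander: amber bottle with a black cap, 68 mm across, 160 mm high, standing on the bench beside the unit. Origin: centre of its underside.
- tape_roll: Bystander: roll of tape lying flat on the bench beside the unit, 84 mm across, 24 mm high. Origin: centre of its underside.
- dust_brush: Bystander: dusting brush about 40 mm wide and under 30 mm high, lying on the flat top of the unit behind the control strip, towards its back left, more or less along the unit's x.
There are look-alikes about, which are no part of the job. What is meant by the sandwich is not black, and is the smaller of those in its own colour.

How it is judged:
By the outcome, as a careful person would: the job done as asked, in the order asked, and still so for the second after the job is handed in, with the robot touching nothing.
It also fails if it takes over 51 s, if anything falls off the work surface, if the arm or the gripper's body presses on something with over 40 N, if the wrist force passes 120 N, or if a joint passes its speed limit or range.

## Working session

There is one attempt and no reset: what is moved stays moved. The work goes in short steps, Python scripts to look and compute and a tool call to move; the robot and the scene stay as the last step left them, time stands still between calls to the robot, and variables do not carry over. Pictures are saved under pics/ and viewed, and the job is handed in when it is done.

Besides the shell and the picture viewer there is one more tool, called after "Call:" by a JSON object that holds its "name" and its "arguments". move_arm: Moves the arm, as the interface text tells. Its arguments: {"type":"object","properties":{"deltas":{"type":"array"},"hand":{"type":"number"},"squeeze":{"type":"number"}},"required":["deltas"]}

```bash
ls; mkdir -p pics
python3 - <<'E'
from cell import robot
import cv2
for n in ("scene","side"):
    p,d=robot.read_camera(n); cv2.imwrite(f"pics/{n}0.png",p[:,:,::-1])
    import numpy as np; np.savez(f"{n}0.npz",p=p,d=d)
    i=robot.camera_info(n); print(n,i)
print(robot.observe())
E
```

```text
pics
scene {'fx': 494.4857266287786, 'fy': 494.4857266287786, 'cx': 279.25611930072324, 'cy': 206.78617113509947, 'k1': -0.1139411100152652, 'R': array([[ 0.43418506,  0.9008227 ,  0.0013399 ],
       [ 0.71093295, -0.34174639, -0.61464116],
       [-0.5532248 ,  0.26782058, -0.78880571]]), 't': array([-0.27618244, -0.30713227,  1.55021572])}
side {'fx': 384.2492683375402, 'fy': 384.2492683375402, 'cx': 275.10430678871637, 'cy': 210.36371557954726, 'k1': -0.09838486173386997, 'R': array([[-0.93091737, -0.36504344,  0.01166794],
       [-0.27582755,  0.68174476, -0.6776011 ],
       [ 0.23939928, -0.63400897, -0.73533707]]), 't': array([0.54153417, 0.20765143, 0.9006467 ])}
{'time': 0.1, 'qpos': array([-1.39501986e+00,  3.42630877e-01,  1.52491549e+00, -3.43943925e-07,
        1.27541653e+00, -1.46012714e-01]), 'qvel': array([-7.84314704e-05, -5.93845901e-04, -1.32372139e-03, -4.39804042e-04,
        1.10399199e-03, -6.13071120e-04]), 'joint_efforts': array([ 1.64430250e-03, -4.32003272e+01, -2.44695854e+01,  7.18610385e-02,
        5.25774679e-02, -5.61331785e-05]), 'tool_pos': array([ 0.16598882, -0.49768326,  0.22612807]), 'tool_rot': array([2.99581998, 1.56942608, 1.74681293]), 'contact_force': array([ 0.57755402, -0.00186819,  0.67841034]), 'torque': array([ 0.02435246, -0.02769663, -0.06005914]), 'opening': 0.0919322717965105}
```

View pics/scene0.png

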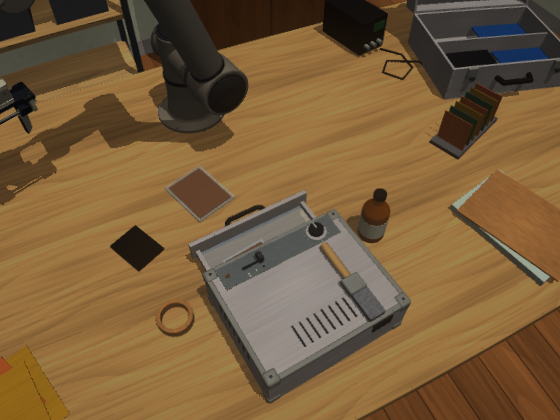

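View pics/side0.png

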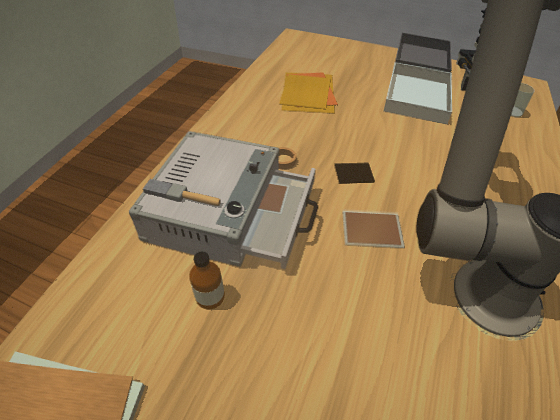

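The sandwich candidates are brown in the drawer at side (270,197), a larger brown one on the bench at scene (200,192) / side (373,229), and a black one at scene (137,247) / side (354,173). I choose the smaller brown one in the drawer. A close crop follows, for that choice and for the reference points.

Run:
```python
import cv2,numpy as np
a=np.load("scene0.npz")['p'][180:310,180:350,::-1]; b=np.load("side0.npz")['p'][130:270,190:330,::-1]
cv2.imwrite("pics/c1.png",cv2.resize(a,None,fx=4.6,fy=4.6,interpolation=cv2.INTER_CUBIC))
cv2.imwrite("pics/c2.png",cv2.resize(b,None,fx=4.2,fy=4.2,interpolation=cv2.INTER_CUBIC))
```

```text
(no output)
```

View pics/c1.png

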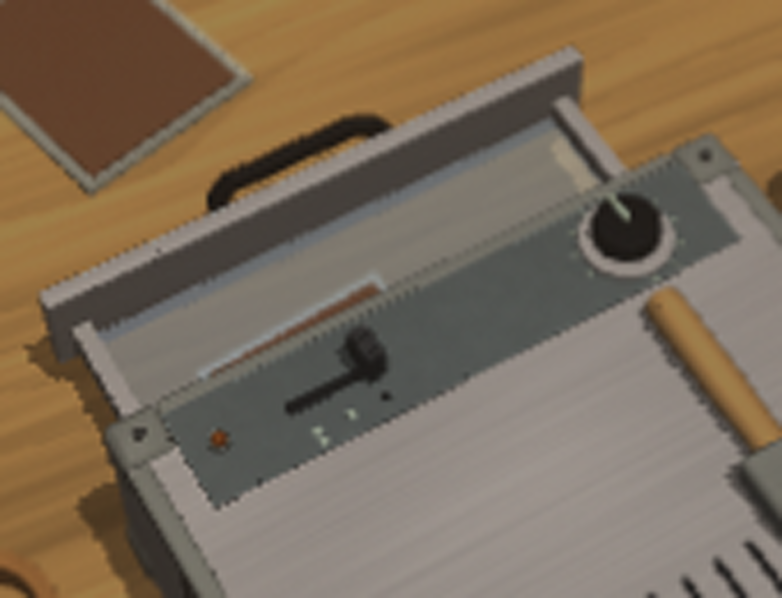

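View pics/c2.png

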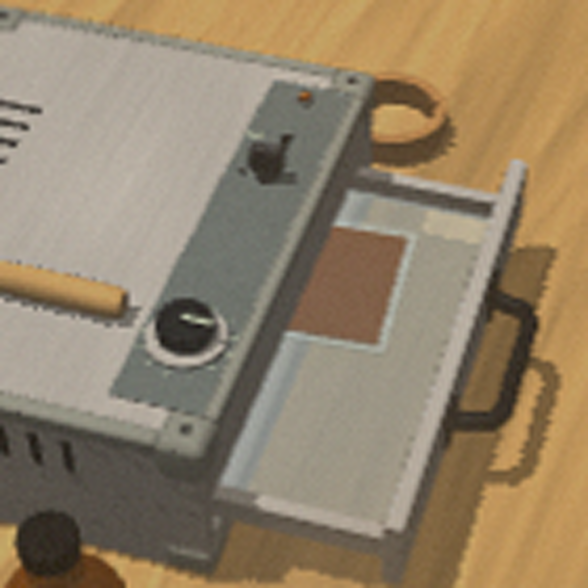

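```bash
cat > h.py <<'E'
import numpy as np,cv2
from cell import robot
def ray(i,u,v):
    K=np.array([[i['fx'],0,i['cx']],[0,i['fy'],i['cy']],[0,0,1.]])
    q=cv2.undistortPoints(np.array([[[u,v]]],float),K,np.array([i['k1'],0,0,0,0]))[0,0]
    R=np.array(i['R']);c=-R.T@np.array(i['t']);return c,R.T@np.array([q[0],q[1],1])
def onz(i,u,v,z):
    c,d=ray(i,u,v);return c+d*(z-c[2])/d[2]
E
python3 - <<'E'
from h import *
s=robot.camera_info("scene");d=robot.camera_info("side")
S=lambda u,v:(180+u/4.6-.4,180+v/4.6-.4)
D=lambda u,v:(190+u/4.2-.4,130+v/4.2-.4)
P={}
for n,a,b,z in [("dial",(628,228),(185,322),.14),("lever",(362,343),(265,158),.146),("handle",(298,155),(518,365),.061),("lamp",(219,438),(305,96),.128),("scrL",(705,155),(185,428),.12),("scrR",(140,433),(350,79),.12)]:
    p=onz(s,*S(*a),z);q=onz(d,*D(*b),z);P[n]=(p+q)/2;print(n,p.round(4),q.round(4))
for z in(0.082,):
  print("drawer front corners",onz(s,*S(572,48),z).round(4),onz(s,*S(45,300),z).round(4),"side",onz(d,*D(520,162),z).round(4),onz(d,*D(395,535),z).round(4))
a=P['scrL']-P['scrR'];yaw=np.arctan2(-a[0],a[1]);print("yaw scr",yaw)
a=P['dial']-P['lamp'];print("yaw dial-lamp",np.arctan2(-a[0],a[1]),"dist",np.hypot(*a[:2]))
a=P['dial']-P['lever'];print("yaw dial-lever",np.arctan2(-a[0],a[1]),"dist(145)",np.hypot(*a[:2]))
for yaw in (yaw,):
  R=np.array([[np.cos(yaw),-np.sin(yaw)],[np.sin(yaw),np.cos(yaw)]])
  o=P['dial'][:2]-R@[-.105,.095];print("origin",o)
  for k in P:print(k,(R.T@(P[k][:2]-o)).round(4))
E
```

```text
dial [0.6607 0.0787 0.14  ] [0.6545 0.0853 0.14  ]
lever [ 0.6683 -0.0651  0.146 ] [ 0.6661 -0.0527  0.146 ]
handle [ 0.4942 -0.0274  0.061 ] [ 0.4872 -0.0237  0.061 ]
lamp [ 0.6763 -0.1412  0.128 ] [ 0.6755 -0.138   0.128 ]
scrL [0.6258 0.1431 0.12  ] [0.6298 0.1401 0.12  ]
scrR [ 0.6535 -0.1721  0.12  ] [ 0.6585 -0.1752  0.12  ]
drawer front corners [0.5068 0.131  0.082 ] [ 0.5383 -0.1837  0.082 ] side [ 0.5373 -0.1806  0.082 ] [0.5077 0.1381 0.082 ]
yaw scr 0.08923065679860079
yaw dial-lamp 0.08248138089028471 dist 0.2222994774141694
yaw dial-lever 0.06819454286050475 dist(145) 0.14119706798552883
origin [ 0.77063178 -0.00328937]
dial [-0.105  0.095]
lever [-0.108  -0.0462]
handle [-0.2808  0.0028]
lamp [-0.1065 -0.1273]
scrL [-0.1294  0.157 ]
scrR [-0.1294 -0.1595]
```

```bash
cat >> h.py <<'E'
from scipy.spatial.transform import Rotation as Ro
yaw=.092;c,s_=np.cos(yaw),np.sin(yaw);RU=np.array([[c,-s_,0],[s_,c,0],[0,0,1]])
ORG=np.array([.7705,-.0033,0])
def goal(xu,sgn=1):
    # tool x down, z along sgn*unit y
    x=np.array([0,0,-1.]);z=sgn*RU[:,1];return Ro.from_matrix(np.stack([x,np.cross(z,x),z],1))
def report():
    o=robot.observe();T=Ro.from_euler('xyz',o['tool_rot']);p=o['tool_pos']
    print("t",o['time'],"tcp",p.round(4),"unit",(RU.T@(p-ORG)).round(4),"F",np.round(o['contact_force'],1),"FU",(RU.T@o['contact_force']).round(1),"open",round(o['opening'],4))
    return o,T,p
def delta(pu,sgn=1):
    o,T,p=report();w=ORG+RU@np.array(pu,float)
    print("world goal",w.round(4),"dp",(T.inv().apply(w-p)).round(4),"turn",np.degrees((T.inv()*goal(0,sgn)).as_rotvec()).round(2))
E
python3 - <<'E'
from h import *
o,T,p=report();print(T.as_matrix().round(3))
delta([-.37,0,.2],1);delta([-.37,0,.2],-1)
E
```

```text
t 0.1 tcp [ 0.166  -0.4977  0.2261] unit [-0.6474 -0.4368  0.2261] F [ 0.6 -0.   0.7] FU [ 0.6 -0.1  0.7] open 0.0919
[[-0.     0.949  0.316]
 [ 0.001  0.316 -0.949]
 [-1.     0.    -0.001]]
t 0.1 tcp [ 0.166  -0.4977  0.2261] unit [-0.6474 -0.4368  0.2261] F [ 0.6 -0.   0.7] FU [ 0.6 -0.1  0.7] open 0.0919
world goal [ 0.4021 -0.0373  0.2   ] dp [ 0.0267  0.3696 -0.3621] turn [-1.6683e+02  0.0000e+00 -1.2000e-01]
t 0.1 tcp [ 0.166  -0.4977  0.2261] unit [-0.6474 -0.4368  0.2261] F [ 0.6 -0.   0.7] FU [ 0.6 -0.1  0.7] open 0.0919
world goal [ 0.4021 -0.0373  0.2   ] dp [ 0.0267  0.3696 -0.3621] turn [13.17 -0.08 -0.  ]
```

Call:
{"name": "move_arm", "arguments": {"deltas": [{"dp": [0.0, 0.04, -0.04], "turn": [3, 0, 0]}, {"dp": [0.0, 0.075, -0.075], "turn": [6, 0, 0]}, {"dp": [0.0, 0.11, -0.11], "turn": [9, 0, 0]}, {"dp": [0.0, 0.145, -0.145], "turn": [13.2, 0, 0]}, {"dp": [0.0, 0.18, -0.18], "turn": [13.2, 0, 0]}, {"dp": [0.0, 0.215, -0.215], "turn": [13.2, 0, 0]}, {"dp": [0.0, 0.25, -0.25], "turn": [13.2, 0, 0]}, {"dp": [0.0, 0.285, -0.28], "turn": [13.2, 0, 0]}, {"dp": [0.01, 0.32, -0.31], "turn": [13.2, 0, 0]}, {"dp": [0.02, 0.35, -0.34], "turn": [13.2, 0, 0]}], "hand": 0}}

```text
time: 1.1
tool_pos: [0.3915, -0.0628, 0.2066]
tool_rot: [1.111, 1.57, -0.368]
contact_force: [0.5, -0.7, 0.3]
opening: 0.0165
```

Run:
```python
from h import *
delta([-.34,0,.05],-1)
```

```text
t 1.1 tcp [ 0.3915 -0.0628  0.2066] unit [-0.3829 -0.0245  0.2066] F [ 0.5 -0.7  0.3] FU [ 0.4 -0.7  0.3] open 0.0165
world goal [ 0.4319 -0.0345  0.05  ] dp [ 0.1567  0.0427 -0.0245] turn [ 0.    0.03 -0.06]
```

Call:
{"name": "move_arm", "arguments": {"deltas": [{"dp": [0.0, 0.015, -0.022], "turn": [0, 0, 0]}, {"dp": [0.0, 0.015, -0.022], "turn": [0, 0, 0]}, {"dp": [0.0, 0.015, -0.022], "turn": [0, 0, 0]}]}}

```text
time: 1.4
tool_pos: [0.4033, -0.0412, 0.2064]
tool_rot: [-1.486, 1.57, -2.963]
contact_force: [-0.2, -0.1, 0.2]
opening: 0.0005
```

Run:
```python
from h import *
delta([-.34,0,.048],-1)
i=robot.camera_info("wrist");p,d=robot.read_camera("wrist");cv2.imwrite("pics/w1.png",p[:,:,::-1])
for n,q in [("handle",[-.182-.098,0,.061]),("dial",[-.105,.095,.14]),("lever",[-.105,-.05,.146])]:
    X=ORG+RU@np.array(q);x=i['R']@X+i['t'];a=x[:2]/x[2];r=a@a;a=a*(1+i['k1']*r);print(n,a[0]*i['fx']+i['cx'],a[1]*i['fy']+i['cy'])
```

```text
t 1.4 tcp [ 0.4033 -0.0412  0.2064] unit [-0.3692 -0.004   0.2064] F [-0.2 -0.1  0.2] FU [-0.2 -0.1  0.2] open 0.0005
world goal [ 0.4319 -0.0345  0.048 ] dp [ 0.1584  0.0293 -0.004 ] turn [0.08 0.   0.06]
handle 276.9672922016538 106.56405303688706
dial 127.520306650571 -175.56371379095359
lever 356.93568888913865 -189.41703026233736
```

View pics/w1.png

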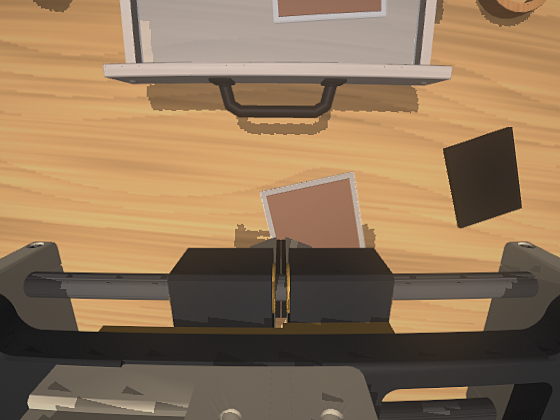

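The wrist view shows the handle bar at (278,113), against a predicted (277,107), so the pose agrees. The larger brown look-alike lies on the bench under the fingers at (310,210), well below the height I'll use. The black one is at (482,178), out of the way.

Run:
```python
from h import *
o,T,p=report();i=robot.camera_info("wrist");C=-i['R'].T@i['t'];print("cam in tool",T.inv().apply(C-p))
```

```text
t 1.45 tcp [ 0.4032 -0.0418  0.2065] unit [-0.3693 -0.0046  0.2065] F [-0.1 -1.2  0. ] FU [-0.2 -1.2  0. ] open 0.0003
cam in tool [-0.15815794  0.07474073 -0.0005002 ]
```

Call:
{"name": "move_arm", "arguments": {"deltas": [{"dp": [0.04, 0.0, -0.004], "turn": [0, 0, 0]}, {"dp": [0.08, 0.01, -0.004], "turn": [0, 0, 0]}, {"dp": [0.12, 0.02, -0.004], "turn": [0, 0, 0]}, {"dp": [0.158, 0.03, -0.004], "turn": [0, 0, 0]}, {"dp": [0.158, 0.03, -0.004], "turn": [0, 0, 0]}, {"dp": [0.158, 0.03, -0.004], "turn": [0, 0, 0]}]}}

```text
time: 2.05
tool_pos: [0.4324, -0.0357, 0.049]
tool_rot: [-1.792, 1.569, 3.01]
contact_force: [0.2, -0.1, 1.0]
opening: 0.0002
```

Run:
```python
from h import *
report();p,d=robot.read_camera("side");cv2.imwrite("pics/s1.png",cv2.resize(p[110:290,160:420,::-1],None,fx=3,fy=3))
```

```text
t 2.05 tcp [ 0.4324 -0.0357  0.049 ] unit [-0.3396 -0.0012  0.049 ] F [ 0.2 -0.1  1. ] FU [ 0.2 -0.1  1. ] open 0.0002
```

View pics/s1.png

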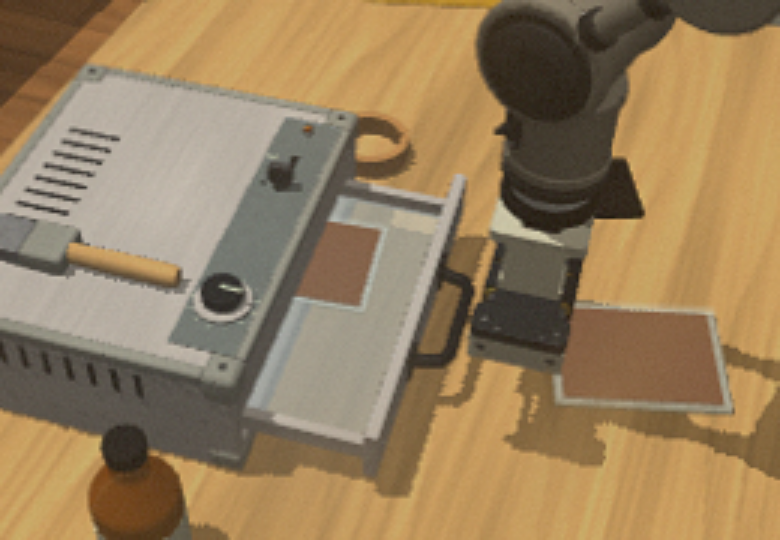

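Call:
{"name": "move_arm", "arguments": {"deltas": [{"dp": [0.0, 0.015, 0.0], "turn": [0, 0, 0]}, {"dp": [0.0, 0.03, 0.0], "turn": [0, 0, 0]}, {"dp": [0.0, 0.038, 0.0], "turn": [0, 0, 0]}, {"dp": [0.0, 0.046, 0.0], "turn": [0, 0, 0]}, {"dp": [0.0, 0.055, 0.0], "turn": [0, 0, 0]}, {"dp": [0.0, 0.064, 0.0], "turn": [0, 0, 0]}, {"dp": [0.0, 0.073, 0.0], "turn": [0, 0, 0]}, {"dp": [0.0, 0.082, 0.0], "turn": [0, 0, 0]}, {"dp": [0.0, 0.091, 0.0], "turn": [0, 0, 0]}, {"dp": [0.0, 0.1, 0.0], "turn": [0, 0, 0]}]}}

```text
time: 3.1
tool_pos: [0.5333, -0.0256, 0.0486]
tool_rot: [-1.295, 1.571, -2.774]
contact_force: [-2.1, -1.5, 1.6]
opening: 0.0005
```

Call:
{"name": "move_arm", "arguments": {"deltas": [{"dp": [0.0, 0.008, 0.0], "turn": [0, 0, 0]}, {"dp": [0.0, 0.015, 0.0], "turn": [0, 0, 0]}, {"dp": [0.0, 0.02, 0.0], "turn": [0, 0, 0]}, {"dp": [0.0, 0.024, 0.0], "turn": [0, 0, 0]}, {"dp": [0.0, 0.028, 0.0], "turn": [0, 0, 0]}, {"dp": [0.0, 0.032, 0.0], "turn": [0, 0, 0]}]}}

```text
time: 3.7
tool_pos: [0.5645, -0.0228, 0.0486]
tool_rot: [-1.321, 1.57, -2.801]
contact_force: [-2.0, -2.6, 1.2]
opening: 0.0002
```

Run:
```python
from h import *
report();p,d=robot.read_camera("side");cv2.imwrite("pics/s2.png",cv2.resize(p[110:290,160:420,::-1],None,fx=3,fy=3))
```

```text
t 3.7 tcp [ 0.5645 -0.0228  0.0486] unit [-0.2069 -0.0005  0.0486] F [-2.  -2.6  1.2] FU [-2.2 -2.4  1.2] open 0.0002
```

View pics/s2.png

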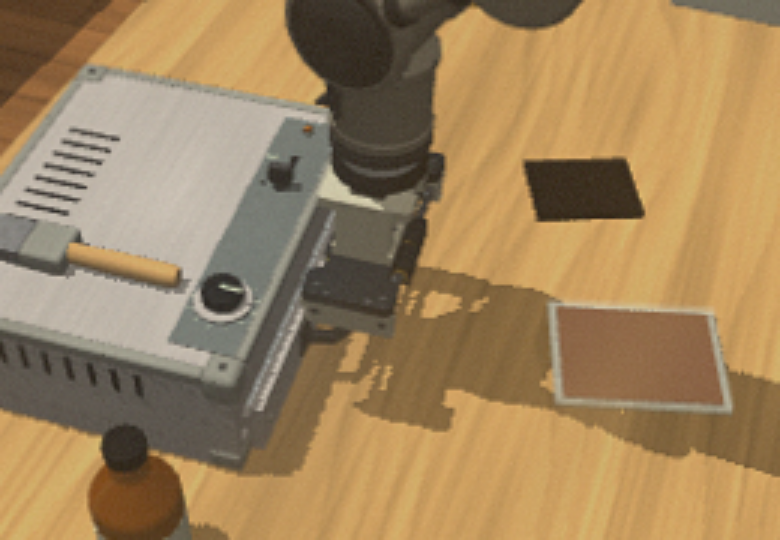

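Drawer is nearly home (about 10 mm to go) at 2 N. I'll push on slowly to the stop.

Call:
{"name": "move_arm", "arguments": {"deltas": [{"dp": [0.0, 0.002, 0.0], "turn": [0, 0, 0]}, {"dp": [0.0, 0.004, 0.0], "turn": [0, 0, 0]}, {"dp": [0.0, 0.006, 0.0], "turn": [0, 0, 0]}, {"dp": [0.0, 0.008, 0.0], "turn": [0, 0, 0]}]}}

```text
time: 4.15
tool_pos: [0.5714, -0.0221, 0.0486]
tool_rot: [-1.598, 1.568, -3.077]
contact_force: [-9.7, -2.4, 7.2]
opening: 0.0006
```

Call:
{"name": "move_arm", "arguments": {"deltas": [{"dp": [0.0, 0.001, 0.0], "turn": [0, 0, 0]}, {"dp": [0.0, 0.002, 0.0], "turn": [0, 0, 0]}]}}

```text
time: 4.35
tool_pos: [0.5715, -0.0221, 0.0486]
tool_rot: [-1.617, 1.564, -3.096]
contact_force: [-14.8, -3.8, 11.0]
opening: 0.0006
```

The force rises with no more travel, which suggests the stop. I'll back off and verify that the drawer is really home.

Call:
{"name": "move_arm", "arguments": {"deltas": [{"dp": [0.0, -0.01, 0.0], "turn": [0, 0, 0]}, {"dp": [0.0, -0.03, 0.0], "turn": [0, 0, 0]}, {"dp": [0.0, -0.06, 0.0], "turn": [0, 0, 0]}, {"dp": [0.0, -0.09, 0.0], "turn": [0, 0, 0]}, {"dp": [-0.05, -0.11, 0.0], "turn": [0, 0, 0]}, {"dp": [-0.1, -0.12, 0.0], "turn": [0, 0, 0]}, {"dp": [-0.15, -0.12, 0.0], "turn": [0, 0, 0]}, {"dp": [-0.15, -0.12, 0.0], "turn": [0, 0, 0]}]}}

```text
time: 5.15
tool_pos: [0.4582, -0.0333, 0.2049]
tool_rot: [1.281, 1.557, -0.198]
contact_force: [0.8, 0.2, -0.6]
opening: 0.0007
```

Run:
```python
from h import *
report()
p,d=robot.read_camera("side");cv2.imwrite("pics/s3.png",cv2.resize(p[110:290,160:420,::-1],None,fx=3,fy=3))
p,d=robot.read_camera("scene");cv2.imwrite("pics/c3.png",cv2.resize(p[180:310,180:350,::-1],None,fx=4.6,fy=4.6,interpolation=cv2.INTER_CUBIC))
i=robot.camera_info("wrist");p,d=robot.read_camera("wrist");cv2.imwrite("pics/w3.png",p[:,:,::-1]);np.save("w3.npy",p)
for n,q in [("handle home",[-.182,0,.061]),("front top L",[-.152,.16,.082]),("front top R",[-.152,-.16,.082])]:
    X=ORG+RU@np.array(q);x=i['R']@X+i['t'];a=x[:2]/x[2];r=a@a;a=a*(1+i['k1']*r);print(n,a[0]*i['fx']+i['cx'],a[1]*i['fy']+i['cy'])
```

```text
t 5.15 tcp [ 0.4582 -0.0333  0.2049] unit [-0.3137 -0.0012  0.2049] F [ 0.8  0.2 -0.6] FU [ 0.8  0.2 -0.6] open 0.0007
handle home 280.1461885622343 57.6676995038043
front top L 95.40370469093622 18.654411921144884
front top R 464.5728209787354 18.95164895806377
```

View pics/s3.png

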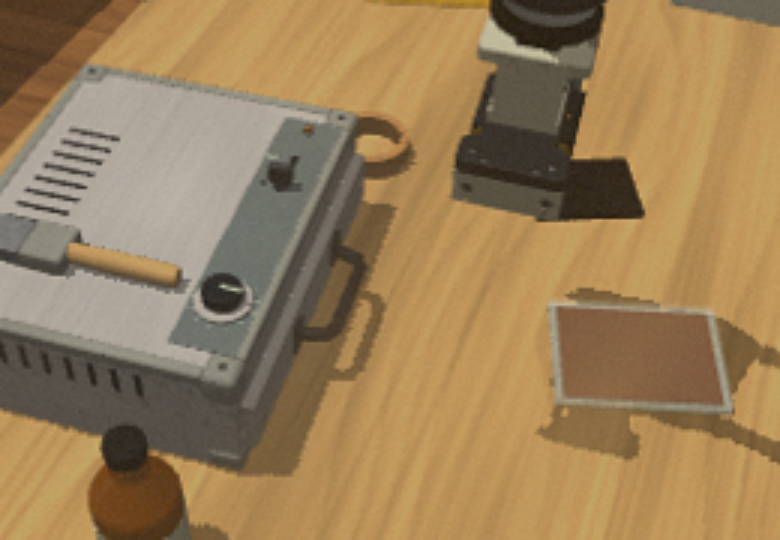

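View pics/c3.png

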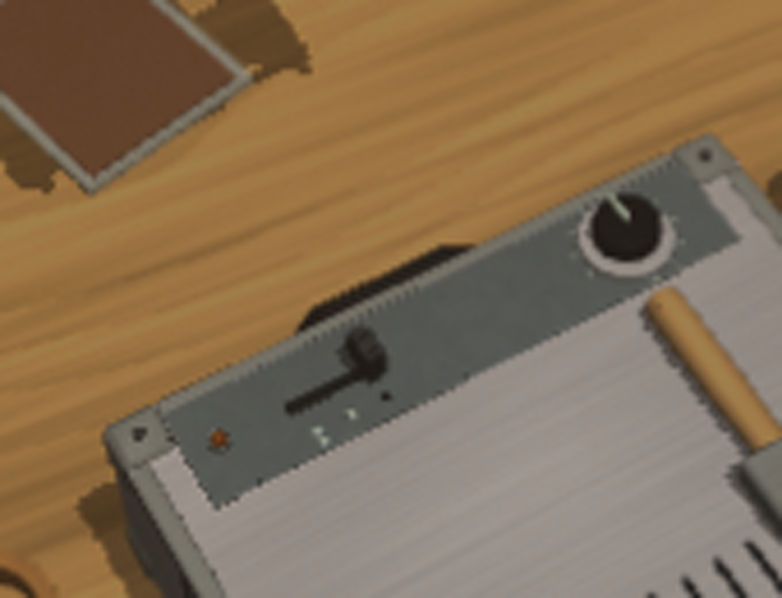

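View pics/w3.png

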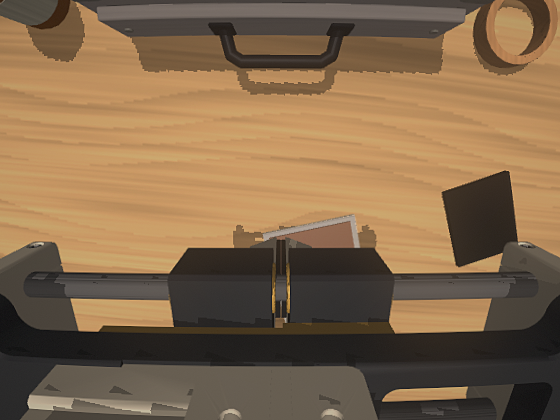

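Run:
```python
import numpy as np,cv2
p=np.load("w3.npy");cv2.imwrite("pics/w3z.png",cv2.resize(p[0:75,80:480,::-1],(800,450),interpolation=cv2.INTER_CUBIC))
```

```text
(no output)
```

View pics/w3z.png

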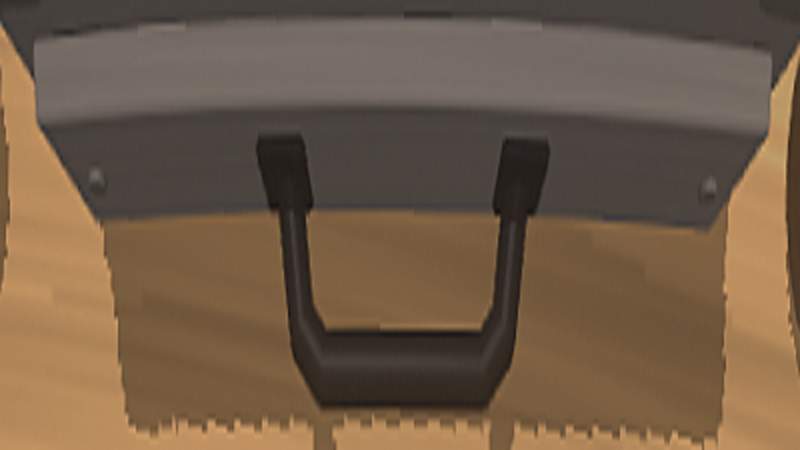

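The front lies flat on the case with no visible gap, and the handle is at (284,60) against a predicted home of (280,58). The earlier push had an odd vertical force, so I'll press once more a bit lower to confirm the hard stop.

Run:
```python
from h import *
delta([-.23,0,.042],-1)
```

```text
t 5.3 tcp [ 0.455  -0.0326  0.1986] unit [-3.168e-01 -2.000e-04  1.986e-01] F [-0.1 -0.4  0.2] FU [-0.2 -0.4  0.2] open 0.0002
world goal [ 0.5415 -0.0244  0.042 ] dp [ 0.1568  0.0866 -0.0003] turn [-0.03  0.01 -0.08]
```

Call:
{"name": "move_arm", "arguments": {"deltas": [{"dp": [0.05, 0.0, 0.0], "turn": [0, 0, 0]}, {"dp": [0.1, 0.02, 0.0], "turn": [0, 0, 0]}, {"dp": [0.15, 0.05, 0.0], "turn": [0, 0, 0]}, {"dp": [0.157, 0.08, 0.0], "turn": [0, 0, 0]}, {"dp": [0.157, 0.1, 0.0], "turn": [0, 0, 0]}, {"dp": [0.157, 0.11, 0.0], "turn": [0, 0, 0]}, {"dp": [0.157, 0.115, 0.0], "turn": [0, 0, 0]}, {"dp": [0.157, 0.118, 0.0], "turn": [0, 0, 0]}, {"dp": [0.157, 0.12, 0.0], "turn": [0, 0, 0]}, {"dp": [0.157, 0.12, 0.0], "turn": [0, 0, 0]}]}}

```text
time: 6.3
tool_pos: [0.5712, -0.0219, 0.0411]
tool_rot: [-1.698, 1.565, 3.106]
contact_force: [-5.7, -1.7, -0.5]
opening: 0.0004
```

Run:
```python
from h import *
delta([-.23,0,.042],-1)
```

```text
t 6.3 tcp [ 0.5712 -0.0219  0.0411] unit [-2.002e-01 -2.000e-04  4.110e-02] F [-5.7 -1.7 -0.5] FU [-5.8 -1.2 -0.5] open 0.0004
world goal [ 0.5415 -0.0244  0.042 ] dp [-0.0007 -0.0298 -0.0002] turn [-0.03 -0.05  0.35]
```

Call:
{"name": "move_arm", "arguments": {"deltas": [{"dp": [0.0, 0.002, 0.0], "turn": [0, 0, 0]}, {"dp": [0.0, 0.004, 0.0], "turn": [0, 0, 0]}]}}

```text
time: 6.5
tool_pos: [0.5713, -0.0219, 0.041]
tool_rot: [-1.663, 1.556, 3.141]
contact_force: [-24.5, -4.7, 13.3]
opening: 0.0002
```

Call:
{"name": "move_arm", "arguments": {"deltas": [{"dp": [0.0, -0.02, 0.0], "turn": [0, 0, 0]}, {"dp": [0.0, -0.05, 0.0], "turn": [0, 0, 0]}, {"dp": [-0.05, -0.06, 0.0], "turn": [0, 0, 0]}, {"dp": [-0.1, -0.06, 0.0], "turn": [0, 0, 0]}, {"dp": [-0.15, -0.06, 0.0], "turn": [0, 0, 0]}, {"dp": [-0.17, -0.06, 0.0], "turn": [0, 0, 0]}, {"dp": [-0.17, -0.06, 0.0], "turn": [0, 0, 0]}]}}

```text
time: 7.2
tool_pos: [0.5199, -0.0273, 0.216]
tool_rot: [1.281, 1.562, -0.199]
contact_force: [0.4, -0.6, -0.8]
opening: 0.0003
```

Run:
```python
from h import *
delta([-.107,-.008,.133],-1)
```

```text
t 7.2 tcp [ 0.5199 -0.0273  0.216 ] unit [-0.2518 -0.0009  0.216 ] F [ 0.4 -0.6 -0.8] FU [ 0.3 -0.7 -0.8] open 0.0003
world goal [ 0.6647 -0.0211  0.133 ] dp [0.0843 0.1441 0.0068] turn [-0.05  0.14 -0.48]
```

Hard stop confirmed: 24 N with no movement. Now the lever: over to its left side, then down.

Call:
{"name": "move_arm", "arguments": {"deltas": [{"dp": [0.0, 0.04, -0.005], "turn": [0, 0, 0]}, {"dp": [0.0, 0.08, -0.005], "turn": [0, 0, 0]}, {"dp": [0.0, 0.12, -0.005], "turn": [0, 0, 0]}, {"dp": [0.0, 0.144, -0.005], "turn": [0, 0, 0]}, {"dp": [0.02, 0.144, -0.005], "turn": [0, 0, 0]}, {"dp": [0.05, 0.144, -0.005], "turn": [0, 0, 0]}, {"dp": [0.07, 0.144, -0.005], "turn": [0, 0, 0]}, {"dp": [0.08, 0.144, -0.005], "turn": [0, 0, 0]}, {"dp": [0.08, 0.144, -0.005], "turn": [0, 0, 0]}]}}

```text
time: 8.1
tool_pos: [0.6601, -0.0088, 0.1293]
tool_rot: [-1.771, 1.566, 3.032]
contact_force: [-0.7, -0.0, 1.0]
opening: 0.0004
```

Run:
```python
from h import *
delta([-.107,-.02,.133],-1)
p,d=robot.read_camera("side");cv2.imwrite("pics/s4.png",cv2.resize(p[110:290,160:420,::-1],None,fx=3,fy=3))
p,d=robot.read_camera("scene");cv2.imwrite("pics/c4.png",cv2.resize(p[180:310,180:350,::-1],None,fx=4.6,fy=4.6,interpolation=cv2.INTER_CUBIC))
```

```text
t 8.1 tcp [ 0.6601 -0.0088  0.1293] unit [-0.1104  0.0047  0.1293] F [-0.7 -0.   1. ] FU [-0.7  0.   1. ] open 0.0004
world goal [ 0.6658 -0.033   0.133 ] dp [-0.0037  0.0034  0.0246] turn [-0.05 -0.05  0.25]
```

View pics/s4.png

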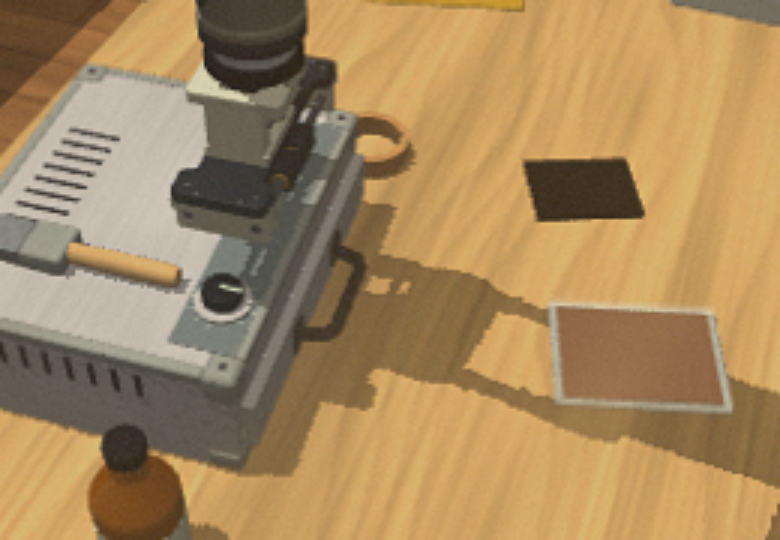

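View pics/c4.png

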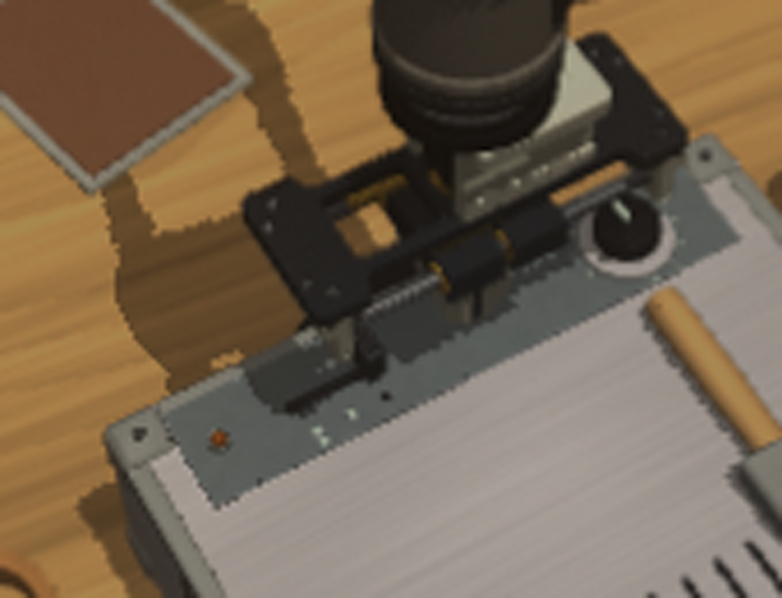

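The fingers are down between the lever (scene crop (365,355)) and the dial. The gripper body is well above both. Now the push along the tool's +z (unit -y).

Call:
{"name": "move_arm", "arguments": {"deltas": [{"dp": [-0.005, 0.003, 0.005], "turn": [0, 0, 0]}, {"dp": [-0.005, 0.003, 0.012], "turn": [0, 0, 0]}, {"dp": [-0.005, 0.003, 0.018], "turn": [0, 0, 0]}, {"dp": [-0.005, 0.003, 0.024], "turn": [0, 0, 0]}, {"dp": [-0.005, 0.003, 0.029], "turn": [0, 0, 0]}, {"dp": [-0.005, 0.003, 0.033], "turn": [0, 0, 0]}]}}

```text
time: 8.8
tool_pos: [0.6675, -0.0421, 0.1366]
tool_rot: [-1.314, 1.571, -2.794]
contact_force: [0.1, -0.7, -0.3]
opening: 0.0005
```

Call:
{"name": "move_arm", "arguments": {"deltas": [{"dp": [0.0, 0.0, 0.004], "turn": [0, 0, 0]}, {"dp": [0.0, 0.0, 0.008], "turn": [0, 0, 0]}, {"dp": [0.0, 0.0, 0.012], "turn": [0, 0, 0]}]}}

```text
time: 9.1
tool_pos: [0.6684, -0.0519, 0.1365]
tool_rot: [-2.92, 1.568, 1.884]
contact_force: [-1.2, 6.2, 0.9]
opening: 0.0006
```

Run:
```python
from h import *
report()
```

```text
t 9.1 tcp [ 0.6684 -0.0519  0.1365] unit [-0.1061 -0.039   0.1365] F [-1.2  6.2  0.9] FU [-0.7  6.3  0.9] open 0.0006
```

Call:
{"name": "move_arm", "arguments": {"deltas": [{"dp": [0.0, 0.0, 0.004], "turn": [0, 0, 0]}, {"dp": [0.0, 0.0, 0.008], "turn": [0, 0, 0]}, {"dp": [0.0, 0.0, 0.012], "turn": [0, 0, 0]}, {"dp": [0.0, 0.0, 0.016], "turn": [0, 0, 0]}]}}

```text
time: 9.5
tool_pos: [0.6701, -0.0685, 0.1367]
tool_rot: [-3.089, 1.569, 1.715]
contact_force: [-0.7, 7.3, 0.2]
opening: 0.0004
```

Call:
{"name": "move_arm", "arguments": {"deltas": [{"dp": [0.0, 0.0, 0.004], "turn": [0, 0, 0]}, {"dp": [0.0, 0.0, 0.008], "turn": [0, 0, 0]}, {"dp": [0.0, 0.0, 0.012], "turn": [0, 0, 0]}]}}

```text
time: 9.8
tool_pos: [0.6713, -0.0819, 0.1367]
tool_rot: [0.335, 1.571, -1.144]
contact_force: [-1.3, 9.6, 1.3]
opening: 0.0005
```

Run:
```python
from h import *
report()
```

```text
t 9.8 tcp [ 0.6713 -0.0819  0.1367] unit [-0.106  -0.0691  0.1367] F [-1.3  9.6  1.3] FU [-0.4  9.7  1.3] open 0.0005
```

Call:
{"name": "move_arm", "arguments": {"deltas": [{"dp": [0.0, 0.0, 0.002], "turn": [0, 0, 0]}, {"dp": [0.0, 0.0, 0.004], "turn": [0, 0, 0]}]}}

```text
time: 10.0
tool_pos: [0.6713, -0.0822, 0.1366]
tool_rot: [-3.044, 1.565, 1.76]
contact_force: [-1.4, 16.6, 2.5]
opening: 0.0004
```

Call:
{"name": "move_arm", "arguments": {"deltas": [{"dp": [0.0, 0.0, 0.001], "turn": [0, 0, 0]}, {"dp": [0.0, 0.0, 0.001], "turn": [0, 0, 0]}]}}

```text
time: 10.2
tool_pos: [0.6713, -0.0821, 0.1367]
tool_rot: [-3.027, 1.564, 1.778]
contact_force: [-2.5, 14.5, 3.0]
opening: 0.0002
```

Run:
```python
from h import *
report()
```

```text
t 10.2 tcp [ 0.6713 -0.0821  0.1367] unit [-0.106  -0.0694  0.1367] F [-2.5 14.5  3. ] FU [-1.2 14.7  3. ] open 0.0002
```

At its stop: 15 N and no motion. Backing off to the left, up and away, then looking.

Call:
{"name": "move_arm", "arguments": {"deltas": [{"dp": [0.0, 0.0, -0.015], "turn": [0, 0, 0]}, {"dp": [-0.02, 0.0, -0.03], "turn": [0, 0, 0]}, {"dp": [-0.06, 0.0, -0.035], "turn": [0, 0, 0]}, {"dp": [-0.09, -0.02, -0.035], "turn": [0, 0, 0]}, {"dp": [-0.1, -0.06, -0.035], "turn": [0, 0, 0]}, {"dp": [-0.1, -0.11, -0.035], "turn": [0, 0, 0]}, {"dp": [-0.1, -0.16, -0.035], "turn": [0, 0, 0]}, {"dp": [-0.1, -0.2, -0.035], "turn": [0, 0, 0]}, {"dp": [-0.1, -0.2, -0.035], "turn": [0, 0, 0]}]}}

```text
time: 11.1
tool_pos: [0.4647, -0.0697, 0.2369]
tool_rot: [-1.427, 1.568, -2.907]
contact_force: [-0.8, -0.9, 0.2]
opening: 0.0007
```

Run:
```python
from h import *
report()
p,d=robot.read_camera("side");cv2.imwrite("pics/s5.png",cv2.resize(p[110:290,160:420,::-1],None,fx=3,fy=3))
p,d=robot.read_camera("scene");cv2.imwrite("pics/c5.png",cv2.resize(p[180:310,180:350,::-1],None,fx=4.6,fy=4.6,interpolation=cv2.INTER_CUBIC))
i=robot.camera_info("scene")
for n,y in(("off",-.05),("1",-.068),("2",-.086)):
    X=ORG+RU@np.array([-.105,y,.146]);x=i['R']@X+i['t'];a=x[:2]/x[2];a=a*(1+i['k1']*(a@a));print(n,((a*i['fx']+[i['cx'],i['cy']]-180)*4.6).round())
```

```text
t 11.1 tcp [ 0.4647 -0.0697  0.2369] unit [-0.3106 -0.038   0.2369] F [-0.8 -0.9  0.2] FU [-0.8 -0.9  0.2] open 0.0007
off [367. 343.]
1 [333. 360.]
2 [298. 377.]
```

View pics/s5.png

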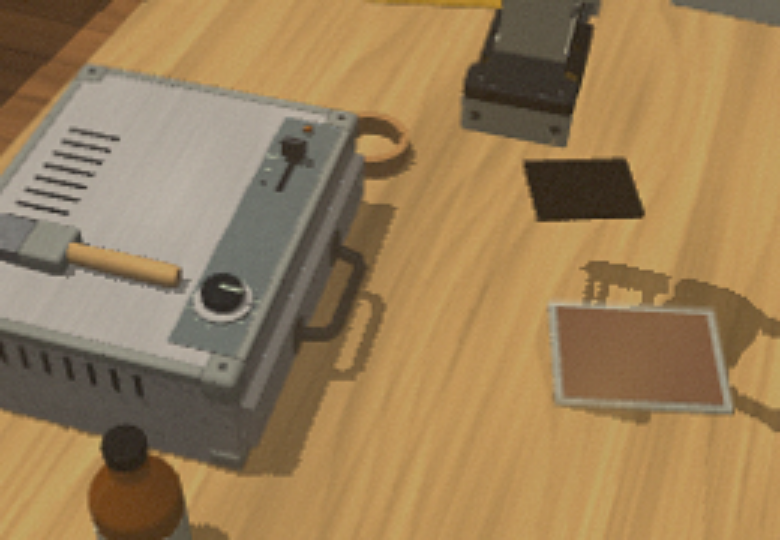

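View pics/c5.png

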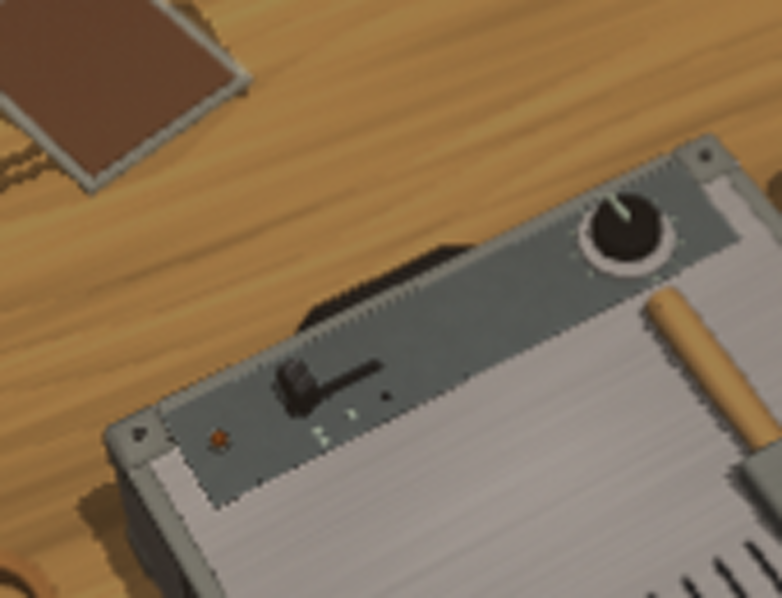

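The lever cap is at (295,378) in the scene crop, against a predicted (298,377) for the second stop. The drawer is flush, and the brush, bottle and tape look unmoved. Handing in.

Run:
```python
from h import *
report();print(robot.hand_in())
```

```text
t 11.2 tcp [ 0.4694 -0.0702  0.2375] unit [-0.3059 -0.0389  0.2375] F [ 0.2  0.9 -0.3] FU [ 0.2  0.9 -0.3] open 0.0005
the job is handed in; nothing more can be done
None
```

The drawer is fully home and the lamp lever is at its second stop. The job was handed in at 11.2 s with the arm clear of everything.

- **Drawer:** I pushed it in by the handle with shut fingertips. The first press gave some unexplained vertical force, so I backed off and pressed again. The second press stopped at the same place and took 24 N without moving. The pictures show the drawer front flat on the case with no gap. The handle sat 2–4 pixels from where the measured pose puts it when home.
- **Lever:** after the drawer was home, I pushed the lever through the first click to the second. It held at the stop against about 15 N. The last picture has its cap at (295,378) in the crop, against a predicted (298,377) for the second stop and (333,360) for the first click.
- **Everything else:** the bottle, tape roll and brush look unmoved in the pictures. The plates went in with the drawer. I could not see them once it was shut, so that they lie undisturbed is not checked by sight.

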